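Uncap a sealed centrifuge bucket in the locking bench clamp

TASK

The sealed centrifuge bucket stands loose in the bench clamp. Squeeze the clamp's two handles together until they snap over centre and stay locked, so that the bucket cannot turn; then turn its blue cap a quarter turn anticlockwise, lift it off and set it down flat, handle bar upwards, in the white tray. Last, flick the clamp's red release lever so that the jaws spring open, and leave the open bucket standing in its place in the clamp, with the things round about undisturbed.

Things in the scene. Friction and masses are not known exactly. Their poses are not given: they have to be found in the camera images.
- clamp: locking-pliers clamp bolted to an aluminium base plate 232x104 mm, fixed to the bench. Origin on the bench under the bucket's axis. Its x axis points from the handles to the bucket; y points from the fixed handle (at y -12 mm) to the moving one; z up. The handles run along -x, 60 to 81 mm over the bench, from 88 to 158 mm behind the bucket's axis
- clamp_seat (a point): centre of the bucket's place on the base plate, 12 mm over the bench, inside a low grey locating ring that leaves the bucket 2 mm of play. Nothing else holds the bucket while the clamp is open: it would then turn with its cap
- fixed_grip (a point): middle of the fixed black handle bar, at the place to squeeze, 70 mm over the bench, 130 mm behind the bucket's axis; the bar is 10 mm wide and 20 mm tall, so its outer face is 5 mm from this point (to the clamp's -y)
- handle_grip (a point): middle of the back plate (5 mm thick, 21 mm tall) of the moving black handle at the place to squeeze, 70 mm over the bench; its outer face is 2.5 mm further to the clamp's +y. Open, it is 43 mm from fixed_grip across the handles (50 mm over both outer faces); locked, 26 mm (34 mm over both)
- clamp_handle (a joint): swing of the moving handle, rad: 0 open (start), grows as the handles are squeezed together; dead centre at about 0.34, locked against its stop at about 0.375. Past dead centre it stays locked by itself; below it a spring opens it again. Squeezing takes up to about 14 N at handle_grip
- clamp_pad: round rubber pad, 24 mm across, on the moving jaw; locked, it presses the bucket with about 15 N into the rubber-lined V of the fixed jaw. Origin at the centre of its face, axes as the clamp's (y away from the bucket)
- lever_tab (a point): centre of the upper part of the red upright thumb tab (22 mm along the handle, 6 mm thick) at the tail of the release lever, behind the end of the moving handle, 95 mm over the bench; the tab rises to 106 mm, the handles end at 81 mm. Push it sideways to the clamp's +y, away from the fixed handle, to release
- release_lever (a joint): swing of the release lever on the moving handle, rad: 0 at rest (sprung back), up to 0.5 when the tab is pushed to the clamp's +y (it turns about a pin 37 mm ahead of the tab). With the clamp locked its nose meets the linkage at 0.2; at about 0.25 and 3 N the lock breaks and the handle springs out (16 mm at handle_grip, some 25 mm at the tab) the same way
- cap_grip (a point): centre of the blue cap's handle bar. The bar is 64 mm long (along this frame's x), 16 mm thick (y), 30 mm tall and stands on the cap's flat top, 15 mm below this point; the cap is 75 mm across and its lower edge is 43 mm below this point. The bucket closed, this point is 146 mm over the bench. Cap mass about 0.11 kg
- bucket: aluminium centrifuge bucket, 56 mm across, 112 mm tall, 0.3 kg, with four tubes in it. Origin at the centre of its foot, z up. Two lugs at its rim, along +x and -x, hold the cap: bar parallel to x is locked. Turned 1.05 to 1.5 rad anticlockwise from above the cap is free (stop at 1.53) and a sprung seal lifts it 2 mm. The seal makes the turn stiff, about 0.2 to 0.25 N m
- bucket_mid (a point): point on the bucket's axis half-way up (56 mm over its foot)
- bucket_lug (a point): outer end of one of the bucket's two lugs, 30 mm from its axis, 100 mm over its foot
- tray: white plastic tray, 190 mm (its x) by 140 mm (its y), walls 4 mm thick and 22 mm high, floor 4 mm thick, fixed on the bench. Origin at the centre of its underside
- stain_bottle: amber dropper bottle, 37 mm across, 100 mm tall; a bystander. Origin at its foot
- specimen_cup: specimen cup with yellow lid, 66 mm across, 69 mm tall; a bystander. Origin at its foot
- timer: small white bench timer, 48x68x32 mm; a bystander. Origin at its underside
- label_roll: white roll of labels, 72 mm across, 52 mm tall; a bystander. Origin at its underside
Not all that is in view belongs to the job. Of the things that look like the part that bears cap_grip, the smallest one is meant.

How it is judged:
On the way, in this order (a step that is already met when the one before it is completed fails the run):
1. the handles are squeezed over centre, locked, and the jaw pad presses on the bucket (value of joint clamp_handle above 0.355 rad and contact force between clamp_pad and bucket above 6 N), for 0.3 s.
2. the cap is turned a quarter turn while the clamp stays locked (angle between the x axis of cap_grip and the x axis of bucket, either way round above 1 rad and value of joint clamp_handle above 0.355 rad), for 0.1 s.
3. the cap lies flat in the tray, let go, with the clamp still locked (x of cap_grip in the frame of tray between -0.065 and 0.065 m and y of cap_grip in the frame of tray between -0.04 and 0.04 m and height (world z) of cap_grip below 0.055 m and angle between cap_grip's own z axis and vertical below 0.12 rad and contact force between the fingers and cap below 0.1 N and value of joint clamp_handle above 0.355 rad), for 0.2 s.
4. the release lever is flicked (value of joint release_lever above 0.2 rad).
At the end, for the whole second after the job is handed in: The clamp is open again (handle joint under 0.08, pad off the bucket); the bucket stands upright and at rest in its place (axis within 10 mm of the seat's centre, tilt under 0.08 rad); the cap lies flat, bar up, on the floor of the tray (tilt under 0.12 rad) (value of joint clamp_handle below 0.08 rad and contact force between clamp_pad and bucket below 0.5 N and horizontal distance between bucket_mid and clamp_seat below 0.01 m and height (world z) of bucket below 0.018 m and angle between bucket's own z axis and vertical below 0.08 rad and x of cap_grip in the frame of tray between -0.065 and 0.065 m and y of cap_grip in the frame of tray between -0.04 and 0.04 m and height (world z) of cap_grip below 0.055 m and angle between cap_grip's own z axis and vertical below 0.12 rad and linear speed of bucket below 0.02 m/s); the robot touches nothing.
It fails at once if the bucket turns with its cap or is pulled out of its place: the lug on its rim moves by more than 15 mm (distance of bucket_lug from where it was at the start of the episode above 0.015 m).
It fails at once if a bystander (stain bottle, specimen cup, timer, label roll) is moved by more than 30 mm (distance of any of stain_bottle, specimen_cup, timer, label_roll from where it was at the start of the episode above 0.03 m).
It also fails if it takes over 59 s, if anything falls off the work surface, if the arm or the gripper's body presses on something with over 40 N, if the wrist force passes 120 N, or if a joint passes its speed limit or range.

ROBOT

A 7-joint arm with a two-finger parallel gripper is mounted at the origin on a cart in front of the work surface, level with it; the furniture and walls round the work are solid. World frame = base frame: x ahead of the robot, y to its left, z up, the work surface at z = 0. Lengths are in m, angles in rad, forces in N, time in s.
With the tool pointing down it reaches from about 0.425 to 0.875 m from the base axis. Payload 4.7 kg.
Tool frame: the origin (TCP) lies midway between the tips of the shut fingers; the grasp point (between the pads) lies ctrl.grasp_offset behind it (ctrl.grasp_offset is the distance from the TCP to the grasp point, in m); z points along the fingers, y is the line along which they close (so a half turn about z gives the same grasp; the last joint's range is limited). The gripper opens to 87 mm and grips with 3 to 60 N. Pads are 19 mm wide; open, the fingers measure 117 mm over their backs; the gripper's body (75 mm by 190 mm) begins 51 mm behind the grasp point.
Start: joints at [-1.152, 0.321, -0.07, 1.45, 0.023, 1.371, -0.057], TCP at [0.256, 0.597, 0.188] pointing down, gripper open.
Joint ranges: [-2.86, 2.86], [-0.3, 2.09], [-1.38, 1.24], [0.06, 2.45], [-1.56, 4.7], [0.09, 2.05], [-2.69, 2.69]. Speed limits (rad/s): [2.57, 2.57, 3.14, 3.14, 3.14, 3.14, 3.14].

INTERFACE

Orientations are given as a rotation vector (axis times angle).
In Python, from bench import ctrl gives the robot as it stands. The module is installed in compiled form; this text tells all that it offers.
- The arm moves only by the tool jog_arm, never from a script. Its argument "moves" is one flat list of numbers, 7 for each row, row after row: the shift along the tool's x, y, z in units of 30 cm (1.0 is 30 cm), then the turn, a rotation vector about the tool's x, y, z in units of 60 degrees (1.0 is 60 degrees), then the gripper's target within -1 to 1 (fully open at 1, half-way at 0, shut at -1). In form: [x, y, z, wx, wy, wz, fingers, x, y, z, wx, wy, wz, fingers, ...]. A call has exactly 8 rows; each row is the pose to reach, as a shift and turn from the pose commanded when the call began, along the tool's axes at that moment; what a row does not reach only later rows make up. A row lasts 1/8 s, in which the tool goes at most 62.5 mm and 10.7 degrees, less where a joint would pass 70% of its speed; a pose out of reach is approached as far as the arm can. A call with a number of a shift or a turn outside -1 to 1 is refused whole. A call with a gripper value outside its range is refused whole. The fingers move at their own pace and stop on an object; "newtons" is the grip in N (left out, the last holds). Time passes only in rows, so rows that repeat a pose let the fingers close, or fill a call up. It gives the time, the measured TCP pose, the force, the opening and the grip force at its end, in the units of the state.
- ctrl.get_state(): the state, without advancing time (a new reading comes with each control period).
- ctrl.get_image(name): name is "side" or "top"; returns a dict with "pixels" (384x512x3 uint8, red, green, blue), "fx", "fy", "cx", "cy" (pixels), "dist" ([k1, k2, p1, p2, k3] as OpenCV has them; the pictures are not rectified), "xyz" and "rotation" of the camera in the world. Camera axes: x right, y up, looking along -z (the intrinsics and any distortion apply to the point x, -y, -z); pixel columns grow to the right and rows downward; lengths in m; the calibration is good to about 2 mm. A picture is of the moment at which its call begins. There is no depth.
- ctrl.close_job(): hands the job in; it is judged then, once.
The state is a dict: "time": time; "joint_positions": joint angles; "qd": joint speeds; "joint_torque": joint torques, N m; "position": TCP position; "tool_rot": TCP orientation; "ft_force": force on the tool from outside, world axes, zero at the start; "torque": the same for the moment, N m; "grip_width": opening from 0.0 (shut) to 1.0 (fully open); "grip_force": force on a finger pad.
Only numpy, scipy, OpenCV 4.12 (cv2) and the standard library are available. Lean on these libraries where they do the work, as an engineer would, in place of code of your own. Each camera call takes 0.05 s, during which the arm holds its last target. There are 200 camera calls.

## Working session

There is one attempt and no reset: what is moved stays moved. The work goes in short steps, Python scripts to look and compute and a tool call to move; the robot and the scene stay as the last step left them, time stands still between calls to the robot, and variables do not carry over. Pictures are saved under pics/ and viewed, at most 10 in all, crops included, and the job is handed in when it is done.

Besides the shell and the picture viewer there is one more tool, called after "Request:" by a JSON object that holds its "op" and its "data", one argument or row to a line. jog_arm: Moves the arm, as the interface text tells. Its arguments: {"type":"object","properties":{"moves":{"type":"array"},"newtons":{"type":"number"}},"required":["moves"]}

```bash
mkdir -p pics; cat > h.py <<'E'
import numpy as np, cv2, pickle
from scipy.spatial.transform import Rotation as R
from bench import ctrl
def rot(r):
    r=np.array(r,float)
    return r if r.shape==(3,3) else (R.from_rotvec(r).as_matrix() if r.shape==(3,) else R.from_quat(r).as_matrix())
def snap(n,f):
    im=ctrl.get_image(n); pickle.dump(im,open(f'pics/{f}.pkl','wb'))
    cv2.imwrite(f'pics/{f}.png',np.ascontiguousarray(im['pixels'][:,:,::-1])); return im
def load(f): return pickle.load(open(f'pics/{f}.pkl','rb'))
def K(im): return np.array([[im['fx'],0,im['cx']],[0,im['fy'],im['cy']],[0,0,1.]])
def pix(im,P):
    c=(np.atleast_2d(P)-im['xyz'])@rot(im['rotation']); c=c*[1,-1,-1]
    return cv2.projectPoints(c,np.zeros(3),np.zeros(3),K(im),np.array(im['dist']))[0][:,0]
def ray(im,uv):
    u=cv2.undistortPoints(np.array(uv,float).reshape(-1,1,2),K(im),np.array(im['dist']))[:,0]
    return np.c_[u[:,0],-u[:,1],-np.ones(len(u))]@rot(im['rotation']).T
def onz(im,uv,z):
    d=ray(im,uv); o=np.array(im['xyz']); z=np.broadcast_to(z,len(d))
    return o+d*((z-o[2])/d[:,2])[:,None]
def crop(f,x0,y0,x1,y1,s,out):
    a=cv2.imread(f'pics/{f}.png')[y0:y1,x0:x1]; cv2.imwrite(f'pics/{out}.png',cv2.resize(a,None,fx=s,fy=s,interpolation=cv2.INTER_CUBIC))
E
python3 - <<'E'
from h import *
print(ctrl.get_state(), ctrl.grasp_offset)
for n in('side','top'):
    im=snap(n,n+'0'); print(n,im['xyz'],im['rotation'],im['fx'],im['cx'],im['cy'],im['dist'])
a=np.hstack([cv2.imread('pics/top0.png'),cv2.imread('pics/side0.png')])
E
```

```text
{'time': 0.0, 'joint_positions': array([-1.15188807,  0.32180304, -0.07010526,  1.45168369,  0.02261808,
        1.37081371, -0.05691627]), 'qd': array([-0.00065337,  0.00157689,  0.00100246,  0.00088286,  0.00064218,
        0.00134412, -0.00106116]), 'joint_torque': array([ 1.85775007e-04, -4.91292751e+01, -4.03902456e-01, -3.12518835e+01,
       -6.39309967e-02,  4.43001674e-02,  2.03352815e-04]), 'position': array([0.25579373, 0.59686758, 0.18727036]), 'tool_rot': array([-6.31424898e-01, -3.07720046e+00,  2.98484191e-03]), 'ft_force': array([-0.43679111,  0.19697427, -0.32991492]), 'torque': array([0.0018557 , 0.04079416, 0.02747908]), 'grip_force': 0.0, 'grip_width': 0.9977863513015085} 0.0187
side [ 0.52408579 -0.83381924  0.50420623] [ 1.18702291 -0.01118326 -0.02916864] 376.43829932346387 262.2360070407464 193.59185377782595 [-0.04212755  0.          0.          0.          0.        ]
top [0.43064937 0.13227034 1.44574012] [ 0.05822008 -0.08572416 -1.58235793] 454.43592180263636 254.60510088286884 186.42163936977735 [-0.09314041  0.          0.          0.          0.        ]
```

View pics/top0.png

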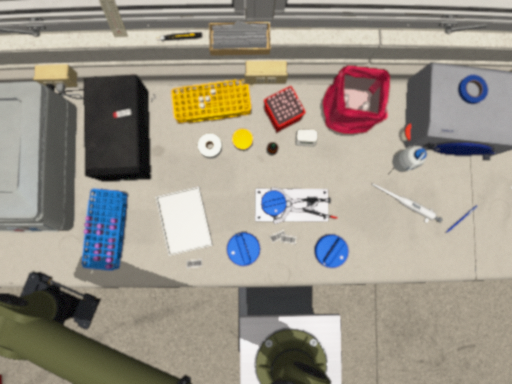

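View pics/side0.png

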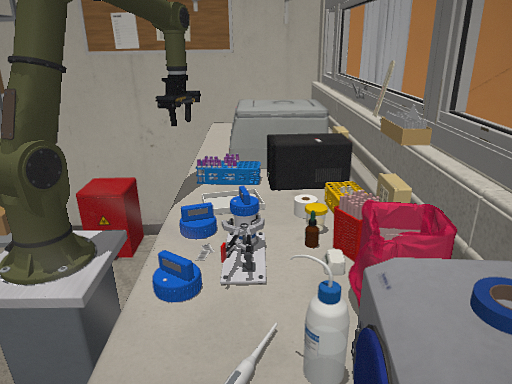

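The top view shows three blue caps: (274,204) on the bucket in the clamp, (243,248) loose and (332,250) loose. The one at (274,204) is the smallest and sits on the bucket, so I choose it. The tray is at (185,220) and the red tab at about (334,217).

```bash
python3 - <<'E'
from h import *
crop('top0',240,175,350,240,7,'ct')
crop('side0',195,170,295,295,5,'cs')
E
```

```text
(no output)
```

View pics/ct.png

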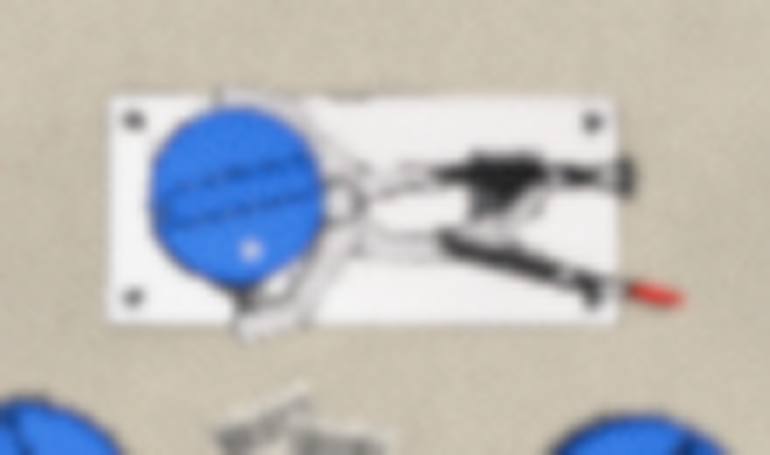

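View pics/cs.png

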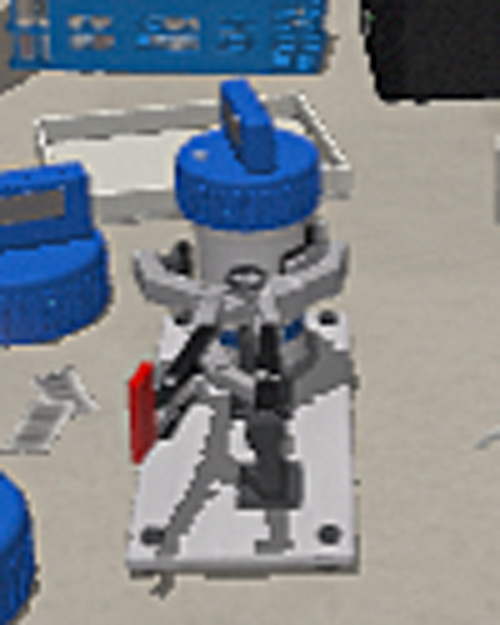

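```bash
python3 - <<'E'
from h import *
np.set_printoptions(precision=4,suppress=True)
im=load('top0'); f=lambda p:np.array(p,float)/7+[240-.43,175-.43]
c=onz(im,f([(108,95),(615,97),(615,324),(108,322)]),.012); print('plate',c[:,:2],c.mean(0)[:2],[np.linalg.norm(c[i]-c[(i+1)%4]) for i in range(4)])
d=c[0]-c[1]+c[3]-c[2]; th=np.arctan2(d[1],d[0]); print('yaw x',th)
b=onz(im,f([(180,190),(305,160),(180,226),(310,190)]),[.161,.161,.161,.161]); print(b[:,:2])
for i in(0,2): e=b[i]-b[i+1]; print('bar',np.arctan2(e[1],e[0]))
print('cap', onz(im,f([(237,196),(152,196),(325,196)]),.131), 'bar mid',onz(im,f([(240,190)]),.161))
print('tab',onz(im,f([(657,296),(682,299),(632,290)]),.106))
print('fixed end',onz(im,f([(632,176),(440,174)]),.081),'mov',onz(im,f([(440,240),(605,290)]),.081))
t=np.array([(158.5,196),(199,187.5),(212,245),(170,254)]); q=onz(im,t,.022); print('tray',q[:,:2],q.mean(0))
s=load('side0'); g=lambda p:np.array(p,float)/5+[195-.4,170-.4]
# bar top centre in side, tab
print('side bar', onz(s,g([(238,86)]),.161),'tabtop',onz(s,g([(143,368)]),.106))
for n,p in (('bottle',(272,148)),('cup',(242,139)),('roll',(209,145)),('timer',(306,137)),('capA',(243,248)),('capB',(332,250))): print(n,onz(im,[p],.05)[0,:2])
E
```

```text
plate [[ 0.5565  0.1051]
 [ 0.5528 -0.1255]
 [ 0.4498 -0.1227]
 [ 0.454   0.1065]] [ 0.5033 -0.0091] [np.float64(0.23063310600828857), np.float64(0.10302868371247699), np.float64(0.2292492202914952), np.float64(0.10250470975212042)]
yaw x 1.5535536872949665
[[0.5045 0.0793]
 [0.516  0.0284]
 [0.49   0.0796]
 [0.5038 0.0266]]
bar 1.7934446235384076
bar 1.8275305489029043
cap [[0.5035 0.0545 0.131 ]
 [0.5039 0.0897 0.131 ]
 [0.503  0.018  0.131 ]] bar mid [[0.5042 0.055  0.161 ]]
tab [[ 0.4601 -0.1242  0.106 ]
 [ 0.4587 -0.1348  0.106 ]
 [ 0.4628 -0.1136  0.106 ]]
fixed end [[ 0.5126 -0.1195  0.081 ]
 [ 0.5146 -0.0362  0.081 ]] mov [[ 0.4861 -0.0356  0.081 ]
 [ 0.4636 -0.1065  0.081 ]]
tray [[0.5345 0.4089]
 [0.5598 0.2813]
 [0.3796 0.2416]
 [0.3532 0.3726]] [0.4568 0.3261 0.022 ]
side bar [[0.4964 0.0644 0.161 ]] tabtop [[ 0.4583 -0.127   0.106 ]]
bottle [0.678  0.0512]
cup [0.7074 0.1443]
roll [0.6896 0.2471]
timer [ 0.7119 -0.056 ]
capA [0.3703 0.145 ]
capB [ 0.3598 -0.1278]
```

```bash
cat >> h.py <<'E'
O=np.array([.503,.054,0]);YAW=1.5536
RC=R.from_euler('z',YAW).as_matrix()
def cl(p): return O+np.atleast_2d(p)@RC.T
E
python3 - <<'E'
from h import *
np.set_printoptions(precision=4,suppress=True)
P=[(-.13,-.012,.07),(-.158,-.012,.081),(-.158,-.012,.06),(-.088,-.012,.081),(-.13,-.012,.012),(-.1,-.012,.012),(-.13,.031,.07),(-.155,-.012,.012)]
for n,s,o in(('side0',5,(195,170)),('top0',7,(240,175))):
    print(n,((pix(load(n),cl(P))-o)*s).round())
print(cl(P))
crop('side0',215,225,275,290,9,'cs2')
E
```

```text
side0 [[271. 378.]
 [269. 388.]
 [270. 428.]
 [272. 313.]
 [273. 485.]
 [274. 451.]
 [177. 379.]
 [272. 515.]]
top0 [[526. 176.]
 [594. 174.]
 [586. 177.]
 [432. 174.]
 [506. 183.]
 [440. 183.]
 [526. 274.]
 [561. 184.]]
[[ 0.5128 -0.0762  0.07  ]
 [ 0.5123 -0.1042  0.081 ]
 [ 0.5123 -0.1042  0.06  ]
 [ 0.5135 -0.0342  0.081 ]
 [ 0.5128 -0.0762  0.012 ]
 [ 0.5133 -0.0462  0.012 ]
 [ 0.4698 -0.0754  0.07  ]
 [ 0.5123 -0.1012  0.012 ]]
```

View pics/cs2.png

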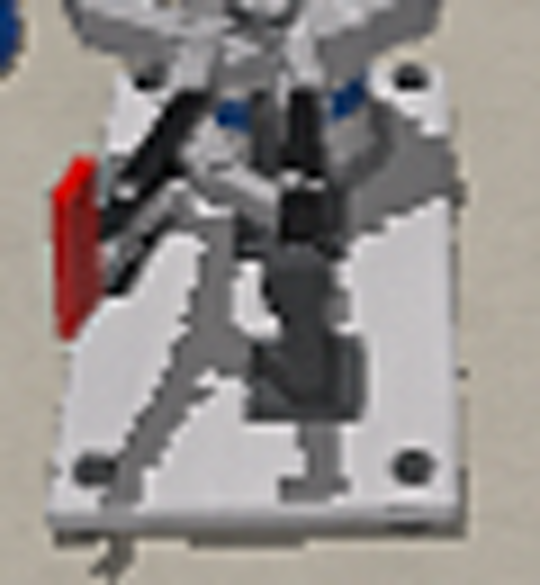

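```bash
cat >> h.py <<'E'
def down(yaw):
    y=np.array([np.cos(yaw),np.sin(yaw),0]);z=np.array([0,0,-1.]);return np.c_[np.cross(y,z),y,z]
def plan(*tg):
    s=ctrl.get_state(); A=rot(s['tool_rot']);p=s['position']
    print('t',s['time'],'p',p.round(4),'toolyaw',round(float(np.arctan2(A[1,1],A[0,1])),4),'tilt',A[:,2].round(3),'q',s['joint_positions'].round(2),'F',s['ft_force'].round(1),'M',s['torque'].round(2),'w',round(s['grip_width']*87,1),s['grip_force'])
    for P,yaw in tg:
        print((A.T@(np.array(P)-p)/.3).round(4),(R.from_matrix(A.T@down(yaw)).as_rotvec()/(np.pi/3)).round(4))
E
python3 - <<'E'
from h import *
x,y=.5008,-.0757
plan(([.256,.597,.25],1.166),([.4,.3,.25],.5),([x,y,.25],-.0172),([x,y,.0513],-.0172))
E
```

```text
t 0.1 p [0.2558 0.5969 0.1874] toolyaw 1.166 tilt [-0.001 -0.002 -1.   ] q [-1.15  0.32 -0.07  1.45  0.02  1.37 -0.06] F [ 0.3  0.  -0.7] M [-0.02  0.03  0.05] w 87.1 0.0
[-5.000e-04  1.000e-04 -2.087e-01] [-0.0017  0.0001  0.    ]
[-0.8315 -0.7209 -0.2074] [-1.60e-03  6.00e-04  6.36e-01]
[-1.6335 -1.7397 -0.2056] [-1.4000e-03  1.1000e-03  1.1299e+00]
[-1.6335 -1.7386  0.4568] [-1.4000e-03  1.1000e-03  1.1299e+00]
```

Request:
{"op": "jog_arm", "data": {
  "moves": [0, 0, -0.15, 0, 0, 0, 1, -0.1, -0.08, -0.207, 0, 0, 0.1, 1, -0.25, -0.2, -0.207, 0, 0, 0.25, 1, -0.4, -0.34, -0.207, 0, 0, 0.4, 1, -0.55, -0.48, -0.207, 0, 0, 0.5, 1, -0.7, -0.6, -0.207, 0, 0, 0.6, 1, -0.83, -0.72, -0.207, 0, 0, 0.64, 1, -0.83, -0.72, -0.207, 0, 0, 0.64, 1],
  "newtons": 45
}}

```text
time: 1.1
position: [0.4024, 0.296, 0.2506]
tool_rot: [1.62, 2.69, -0.0]
ft_force: [0.4, 0.5, -0.8]
grip_width: 1.0
grip_force: 0.0
```

```bash
python3 - <<'E'
from h import *
x,y=.5008,-.0757
plan(([x,y,.25],-.0172),([x,y,.0513],-.0172))
E
```

```text
t 1.1 p [0.4024 0.296  0.2506] toolyaw 0.4869 tilt [ 0.001 -0.001 -1.   ] q [-0.88 -0.03  0.19  1.72  0.01  1.45 -0.21] F [ 0.4  0.5 -0.8] M [-0.02  0.05  0.  ] w 87.0 0.0
[-1.2487 -0.2897  0.0033] [0.0006 0.0008 0.4813]
[-1.248  -0.29    0.6656] [0.0006 0.0008 0.4813]
```

Request:
{"op": "jog_arm", "data": {
  "moves": [-0.1, -0.02, 0, 0, 0, 0.05, 1, -0.25, -0.06, 0, 0, 0, 0.15, 1, -0.4, -0.1, 0, 0, 0, 0.25, 1, -0.55, -0.13, 0, 0, 0, 0.35, 1, -0.7, -0.16, 0, 0, 0, 0.45, 1, -0.85, -0.2, 0, 0, 0, 0.481, 1, -1, -0.24, 0, 0, 0, 0.481, 1, -1, -0.24, 0, 0, 0, 0.481, 1]
}}

```text
time: 2.1
position: [0.4794, -0.0016, 0.2505]
tool_rot: [2.238, 2.204, -0.001]
ft_force: [0.8, 1.5, 0.3]
grip_width: 1.002
grip_force: 0.0
```

```bash
python3 - <<'E'
from h import *
x,y=.5008,-.0757
plan(([x,y,.12],-.0172),([x,y,.0513],-.0172))
E
```

```text
t 2.1 p [ 0.4794 -0.0016  0.2505] toolyaw -0.0153 tilt [ 0.    -0.001 -1.   ] q [-0.59 -0.1   0.51  1.78  0.05  1.45 -0.11] F [0.8 1.5 0.3] M [-0.05 -0.02  0.03] w 87.1 0.0
[-0.2455  0.075   0.4351] [0.0001 0.001  0.0018]
[-0.2453  0.075   0.6641] [0.0001 0.001  0.0018]
```

Move above the handles to z 0.12 (tips just above the 0.106 tab) and look from close.

Request:
{"op": "jog_arm", "data": {
  "moves": [-0.12, 0.04, 0, 0, 0, 0, 1, -0.245, 0.075, 0, 0, 0, 0, 1, -0.245, 0.075, 0.1, 0, 0, 0, 1, -0.245, 0.075, 0.25, 0, 0, 0, 1, -0.245, 0.075, 0.4, 0, 0, 0, 1, -0.245, 0.075, 0.46, 0, 0, 0, 1, -0.245, 0.075, 0.46, 0, 0, 0, 1, -0.245, 0.075, 0.46, 0, 0, 0, 1]
}}

```text
time: 3.1
position: [0.5026, -0.0707, 0.1142]
tool_rot: [2.229, 2.212, 0.003]
ft_force: [0.2, 0.9, 0.6]
grip_width: 1.005
grip_force: 0.0
```

```bash
python3 - <<'E'
from h import *
x,y=.5008,-.0757
plan(([x,y,.0513],-.0172))
snap('side','s1'); crop('s1',185,140,305,300,4,'s1c')
E
```

```text
t 3.1 p [ 0.5026 -0.0707  0.1142] toolyaw -0.0076 tilt [ 0.003  0.    -1.   ] q [-0.51  0.06  0.62  1.92 -0.04  1.17  0.12] F [0.2 0.9 0.6] M [-0.13 -0.03  0.03] w 87.4 0.0
[-0.0166 -0.0065  0.2096] [ 0.0027 -0.0003  0.0092]
```

View pics/s1c.png

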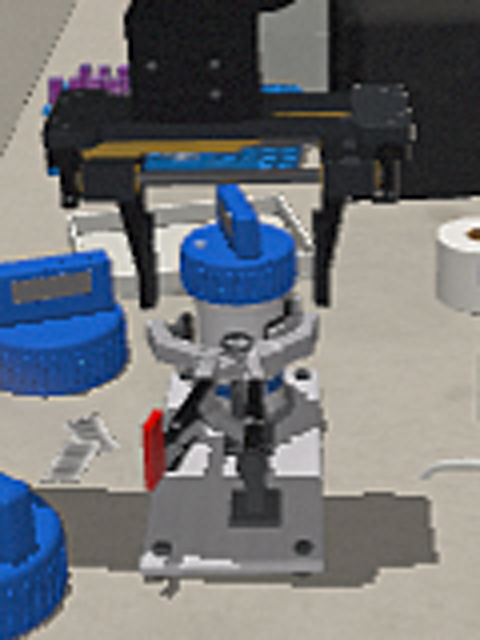

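The fingers straddle both handles: the tips are at crop (150,305) and (322,305), with the moving handle at about (190,400) and the fixed one at about (255,400). I'll descend and squeeze.

Request:
{"op": "jog_arm", "data": {
  "moves": [-0.016, -0.006, 0.05, 0, 0, 0.009, 1, -0.016, -0.006, 0.12, 0, 0, 0.009, 1, -0.016, -0.006, 0.18, 0, 0, 0.009, 1, -0.016, -0.006, 0.208, 0, 0, 0.009, 1, -0.016, -0.006, 0.208, 0, 0, 0.009, 1, -0.016, -0.006, 0.208, 0, 0, 0.009, 0.6, -0.016, -0.006, 0.208, 0, 0, 0.009, 0.3, -0.016, -0.006, 0.208, 0, 0, 0.009, 0]
}}

```text
time: 4.15
position: [0.4997, -0.0757, 0.0505]
tool_rot: [2.24, 2.202, 0.001]
ft_force: [-0.4, -0.9, 0.2]
grip_width: 0.745
grip_force: 0.0
```

```bash
python3 - <<'E'
from h import *
x,y=.5008,-.0757
plan(([x,y,.0513],-.0172))
E
```

```text
t 4.15 p [ 0.4997 -0.0757  0.0505] toolyaw -0.0172 tilt [ 0.001  0.    -1.   ] q [-0.48  0.14  0.62  1.99 -0.1   1.04  0.17] F [-0.4 -0.9  0.2] M [-0.09  0.06 -0.  ] w 64.8 0.0
[-0.0001  0.0037 -0.0026] [ 0.0009 -0.0003  0.    ]
```

Request:
{"op": "jog_arm", "data": {
  "moves": [0, 0.003, 0, 0, 0, 0, 0, 0, 0.003, 0, 0, 0, 0, -0.1, 0, 0.003, 0, 0, 0, 0, -0.2, 0, 0.003, 0, 0, 0, 0, -0.3, 0, 0.003, 0, 0, 0, 0, -0.4, 0, 0.003, 0, 0, 0, 0, -0.4, 0, 0.003, 0, 0, 0, 0, -0.4, 0, 0.003, 0, 0, 0, 0, -0.4]
}}

```text
time: 5.15
position: [0.5002, -0.0757, 0.0501]
tool_rot: [2.241, 2.202, 0.0]
ft_force: [-0.0, -0.3, -0.1]
grip_width: 0.298
grip_force: 0.0
```

```bash
python3 - <<'E'
from h import *
plan()
E
```

```text
t 5.15 p [ 0.5002 -0.0757  0.0501] toolyaw -0.0173 tilt [ 0.  0. -1.] q [-0.48  0.15  0.62  1.99 -0.1   1.04  0.17] F [-0.  -0.3 -0.1] M [-0.07  0.03  0.01] w 26.0 0.0
```

```bash
python3 - <<'E'
from h import *
snap('side','s2');snap('top','t2')
a=cv2.imread('pics/s2.png')[160:300,185:305]; b=cv2.imread('pics/t2.png')[170:240,240:350]
a=cv2.resize(a,None,fx=3,fy=3,interpolation=2); b=cv2.resize(b,None,fx=4,fy=4,interpolation=2)
c=np.zeros((420,800,3),np.uint8); c[:420,:360]=a; c[:280,360:800]=b; cv2.imwrite('pics/m2.png',c)
E
```

```text
(no output)
```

View pics/m2.png

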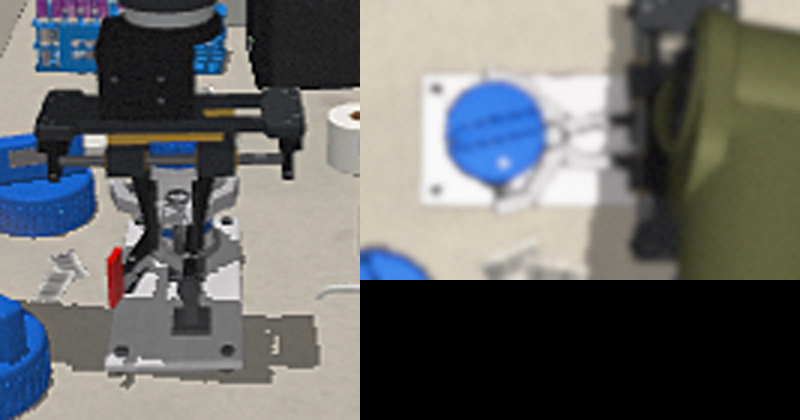

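```bash
python3 - <<'E'
from h import *
np.set_printoptions(precision=1,suppress=True)
print(pix(load('s1'),[(.459,-.0707,.1142),(.546,-.0707,.1142)]), 'seen 222.5,216 265.5,216')
print(pix(load('s2'),[(.4872,-.0757,.0501),(.5132,-.0757,.0501),(.4698,-.0757,.07),(.5128,-.0757,.07)]))
a=cv2.imread('pics/s2.png')[205:265,210:280]; b=cv2.imread('pics/side0.png')[205:265,210:280]
cv2.imwrite('pics/m3.png',cv2.resize(np.hstack([a,b]),None,fx=5.7,fy=5.7,interpolation=2))
E
```

```text
[[225.  227.7]
 [263.4 227. ]] seen 222.5,216 265.5,216
[[238.3 253.1]
 [249.5 252.9]
 [230.4 245.8]
 [249.1 245.4]]
```

View pics/m3.png

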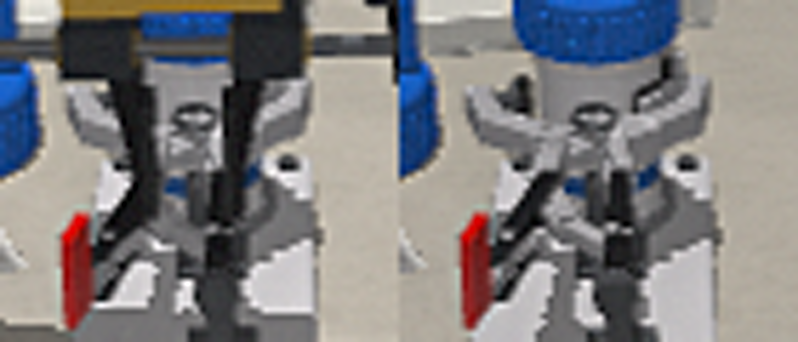

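```bash
python3 - <<'E'
from h import *
np.set_printoptions(precision=1,suppress=True)
s=load('s1');t=load('t2')
print('body bottom s1',pix(s,[(.4,-.07,.184),(.6,-.07,.184),(.5,-.108,.184),(.5,-.033,.184)]),'tipZ+28',pix(s,[(.459,-.07,.142),(.459,-.14,.1142),(.459,0,.1142)]))
print('top t2 body',((pix(t,[(.405,-.0757,.12),(.595,-.0757,.12),(.5,-.113,.17),(.5,-.038,.17)])-[240,170])*4+[360,0]))
c=np.hstack([cv2.resize(cv2.imread('pics/s1.png')[160:225,190:300],None,fx=3.6,fy=3.6,interpolation=2),cv2.resize(cv2.imread('pics/t2.png')[160:225,240:350],None,fx=3.6,fy=3.6,interpolation=2)])
im=cv2.imread('pics/s1.png')[:,:,:].astype(int)
for r in range(170,240,3): print(r,''.join('#' if im[r,x].sum()<130 else '.' for x in range(195,300)))
E
```

```text
body bottom s1 [[196.7 199.6]
 [287.7 198.1]
 [241.9 205.8]
 [242.6 192.6]] tipZ+28 [[224.5 216.5]
 [222.9 242.8]
 [226.8 214.4]]
top t2 body [[673.4 263.6]
 [666.9   4.8]
 [733.6 128.9]
 [628.  130.4]]
170 ..#.###################################################.###################..#...............############
173 .##....##.#######################################################################.##########..###########
176 .#############........................................................######...############..############
179 ..#########..............#............................................######....############.############
182 .....########.##.######..#.............................................############...###.###############
185 .....####..############.............................#..................############...###.###############
188 ......###################..............................................############...#...###############
191 ......###...........######.............................................####..............................
194 .............
[... 1042 characters left out ...]
........................................
224 ....................................##........#.#.......#................................................
227 .........................................................................................................
230 .........................................................................................................
233 .........................................................................................................
236 .......................................####.........###..................................................
239 .....................................####...........###..................................................
```

```bash
python3 - <<'E'
from h import *
np.set_printoptions(precision=1,suppress=True)
s=load('side0')
A=down(1.166); p=np.array([.2558,.5969,.1874])
print('init tips',pix(s,[p+A[:,1]*.0435,p-A[:,1]*.0435,p]), 'fingers+28',pix(s,[p+A[:,1]*.0435+[0,0,.028]]))
im=s['pixels'].astype(int)
for r in range(88,132,2): print(r,''.join('#' if im[r,x].sum()<150 else '.' for x in range(150,215)))
t=load('top0');print('top',pix(t,[p+A[:,1]*.0435,p-A[:,1]*.0435,p]))
im=t['pixels'].astype(int)
for r in range(265,335,2): print(r,''.join('#' if im[r,x].sum()<130 else '.' for x in range(10,110)))
E
```

```text
init tips [[188.2 129.5]
 [175.7 134.2]
 [182.1 131.8]] fingers+28 [[187.6 122.4]]
88 ................####################.............................
90 ................####################.............................
92 ................##################################...............
94 ................###################################..............
96 .......###########################..##############...............
98 .......####################.........######...#####...............
100 ......####################......#####.#...#..#####...............
102 ........#########################..########......................
104 ........#.############.########....######........................
106 ........######################.....######........................
108 ................##########.........######........................
110 ...................######..........######........................
112 ....................#####..........######........................
114 ....................######.........######........................
116 ....................######.........####
[... 3541 characters left out ...]
.......#################..............................................
323 .......................................#.############...............................................
325 ..............................................#######...............................................
327 .................................................######.............................................
329 .....................................................#.####.........................................
331 ..........................................................###.#.....................................
333 ..............................................................####..................................
```

The picture is consistent: the real finger tips are about 30 mm higher than the reported TCP. In s1 they show at row 216 where the calibration puts 228, and at the start pose they are also 8 px high. So the fingers closed above the handles. I'll open and go 30 mm deeper, watching the force.

Request:
{"op": "jog_arm", "data": {
  "moves": [0, 0.002, -0.04, 0, 0, 0, 1, 0, 0.002, -0.04, 0, 0, 0, 1, 0, 0.002, -0.04, 0, 0, 0, 1, 0, 0.002, -0.04, 0, 0, 0, 1, 0, 0.002, 0, 0, 0, 0, 1, 0, 0.002, 0.04, 0, 0, 0, 1, 0, 0.002, 0.07, 0, 0, 0, 1, 0, 0.002, 0.07, 0, 0, 0, 1]
}}

```text
time: 6.25
position: [0.4996, -0.0758, 0.0277]
tool_rot: [-2.24, -2.201, 0.003]
ft_force: [-0.2, 0.5, 0.6]
grip_width: 0.988
grip_force: 0.0
```

```bash
python3 - <<'E'
from h import *
x,y=.5008,-.0757
plan(([x,y,.020],-.0172))
E
```

```text
t 6.25 p [ 0.4996 -0.0758  0.0277] toolyaw -0.0175 tilt [-0.003 -0.    -1.   ] q [-0.47  0.18  0.62  2.01 -0.12  1.    0.19] F [-0.2  0.5  0.6] M [-0.07 -0.02  0.01] w 85.9 0.0
[0.0004 0.0041 0.0258] [-0.0025  0.0004 -0.0003]
```

Go down the last 7 mm and close.

Request:
{"op": "jog_arm", "data": {
  "moves": [0, 0.004, 0.015, 0, 0, 0, 1, 0, 0.004, 0.022, 0, 0, 0, 0.7, 0, 0.004, 0.022, 0, 0, 0, 0.5, 0, 0.004, 0.022, 0, 0, 0, 0.3, 0, 0.004, 0.022, 0, 0, 0, 0.1, 0, 0.004, 0.022, 0, 0, 0, 0, 0, 0.004, 0.022, 0, 0, 0, -0.1, 0, 0.004, 0.022, 0, 0, 0, -0.15]
}}

```text
time: 7.25
position: [0.5015, -0.0758, 0.0225]
tool_rot: [-2.24, -2.202, 0.001]
ft_force: [-4.2, 0.8, 3.6]
grip_width: 0.446
grip_force: 2.1
```

```bash
python3 - <<'E'
from h import *
plan()
E
```

```text
t 7.25 p [ 0.5015 -0.0758  0.0225] toolyaw -0.0173 tilt [-0.001  0.    -1.   ] q [-0.47  0.19  0.62  2.01 -0.13  0.98  0.2 ] F [-4.2  0.8  3.6] M [ 0.09  1.04 -0.01] w 38.8 2.05779354844708
```

Contact, and the handle is moving. Squeeze on.

Request:
{"op": "jog_arm", "data": {
  "moves": [0, 0, 0, 0, 0, 0, -0.25, 0, 0, 0, 0, 0, 0, -0.4, 0, 0, 0, 0, 0, 0, -0.6, 0, 0, 0, 0, 0, 0, -0.6, 0, 0, 0, 0, 0, 0, -0.6, 0, 0, 0, 0, 0, 0, -0.6, 0, 0, 0, 0, 0, 0, -0.6, 0, 0, 0, 0, 0, 0, -0.6]
}}

```text
time: 8.25
position: [0.4995, -0.0758, 0.0222]
tool_rot: [-2.238, -2.199, 0.005]
ft_force: [-8.8, 1.4, 7.2]
grip_width: 0.384
grip_force: 45.0
```

```bash
python3 - <<'E'
from h import *
plan()
E
```

```text
t 8.25 p [ 0.4995 -0.0758  0.0222] toolyaw -0.0174 tilt [-0.005  0.001 -1.   ] q [-0.47  0.19  0.62  2.01 -0.13  0.99  0.2 ] F [-8.8  1.4  7.2] M [0.07 1.6  0.07] w 33.4 44.978964887559414
```

Request:
{"op": "jog_arm", "data": {
  "moves": [0, 0, 0, 0, 0, 0, 1, 0, 0, 0, 0, 0, 0, 1, 0, 0, 0, 0, 0, 0, 1, 0, 0, -0.1, 0, 0, 0, 1, 0, 0, -0.25, 0, 0, 0, 1, -0.1, 0, -0.45, 0, 0, 0, 1, -0.2, 0, -0.6, 0, 0, 0, 1, -0.2, 0, -0.6, 0, 0, 0, 1]
}}

```text
time: 9.25
position: [0.5038, -0.1398, 0.2071]
tool_rot: [2.241, 2.191, 0.009]
ft_force: [0.1, 0.8, -1.0]
grip_width: 0.992
grip_force: 0.0
```

```bash
python3 - <<'E'
from h import *
np.set_printoptions(precision=4,suppress=True)
plan(([.504,.0545,.2],.24),([.504,.0545,.1035],.24))
for tag,(t,s) in {'0':(load('top0'),load('side0')),'3':(snap('top','t3'),snap('side','s3'))}.items():
    def blob(im,f,box):
        p=im['pixels'].astype(int); m=f(p[...,0],p[...,1],p[...,2]); k=np.zeros_like(m); x0,y0,x1,y1=box; k[y0:y1,x0:x1]=1; m=m&k.astype(bool)
        v,u=np.nonzero(m); return u.mean(),v.mean(),len(u)
    blue=lambda r,g,b:(b>120)&(b>r+60); red=lambda r,g,b:(r>150)&(r>g+80)&(r>b+80)
    c=blob(t,blue,(255,180,292,226)); print(tag,'cap',c,onz(t,[c[:2]],.131)[0])
    for im,n,bx in((t,'top',(320,195,350,230)),(s,'side',(205,225,265,280))):
        try: print(n,'red',blob(im,red,bx), onz(im,[blob(im,red,bx)[:2]],.095 if n=='side' else .106)[0])
        except Exception as e: print(n,e)
E
```

```text
t 9.25 p [ 0.5038 -0.1398  0.2071] toolyaw -0.0225 tilt [ 0.01  -0.001 -1.   ] q [-0.45  0.02  0.69  1.77 -0.01  1.35  0.22] F [ 0.1  0.8 -1. ] M [-0.07  0.1  -0.  ] w 86.3 0.0
[ 0.6475 -0.014   0.0228] [ 0.009   0.0024 -0.2507]
[ 0.6479 -0.0171  0.3444] [ 0.009   0.0024 -0.2507]
0 cap (np.float64(273.4387755102041), np.float64(202.57755102040815), 490) [0.5034 0.0545 0.131 ]
top red (np.float64(333.3333333333333), np.float64(216.55555555555554), 9) [ 0.461  -0.1239  0.106 ]
side red (np.float64(222.5), np.float64(244.5), 14) [ 0.4554 -0.1131  0.095 ]
3 cap (np.float64(273.1706827309237), np.float64(202.46987951807228), 498) [0.5038 0.0553 0.131 ]
top red (np.float64(nan), np.float64(nan), 0) [nan nan nan]
side red (np.float64(236.25), np.float64(250.25), 12) [ 0.4862 -0.1387  0.095 ]<stdin>:7: RuntimeWarning: Mean of empty slice.
  ret = ret.dtype.type(ret / rcount)
```

The clamp is locked: the tab moved about 30 mm and stayed there. Now over the cap.

Request:
{"op": "jog_arm", "data": {
  "moves": [0.1, 0, 0, 0, 0, -0.06, 1, 0.25, 0, 0, 0, 0, -0.12, 1, 0.4, 0, 0, 0, 0, -0.2, 1, 0.55, -0.01, 0, 0.009, 0, -0.25, 1, 0.65, -0.014, 0.02, 0.009, 0.002, -0.25, 1, 0.65, -0.014, 0.1, 0.009, 0.002, -0.25, 1, 0.65, -0.014, 0.16, 0.009, 0.002, -0.25, 1, 0.65, -0.014, 0.16, 0.009, 0.002, -0.25, 1]
}}

```text
time: 10.35
position: [0.4981, 0.0598, 0.1522]
tool_rot: [-1.925, -2.469, 0.014]
ft_force: [0.2, 0.5, 0.7]
grip_width: 1.003
grip_force: 0.0
```

```bash
python3 - <<'E'
from h import *
plan(([.504,.055,.1035],.24))
s=snap('side','s4')
# predicted true tips vs. bar in crop
p=ctrl.get_state()['position']; A=down(.24)
print(pix(s,[p+A[:,1]*.0435+[0,0,.031],p-A[:,1]*.0435+[0,0,.031],(.504,.055,.161),(.504,.055,.131)]).round(1))
crop('s4',190,130,300,230,7,'s4c')
E
```

```text
t 10.35 p [0.4981 0.0598 0.1522] toolyaw 0.2461 tilt [-0.014 -0.    -1.   ] q [-0.65  0.03  0.49  1.86 -0.02  1.26  0.09] F [0.2 0.5 0.7] M [-0.07 -0.02  0.  ] w 87.2 0.0
[-0.0209  0.0172  0.1621] [-0.013  -0.003   0.0058]
[[259.7 177.1]
 [226.  180.4]
 [245.1 188.1]
 [245.4 199. ]]
```

View pics/s4c.png

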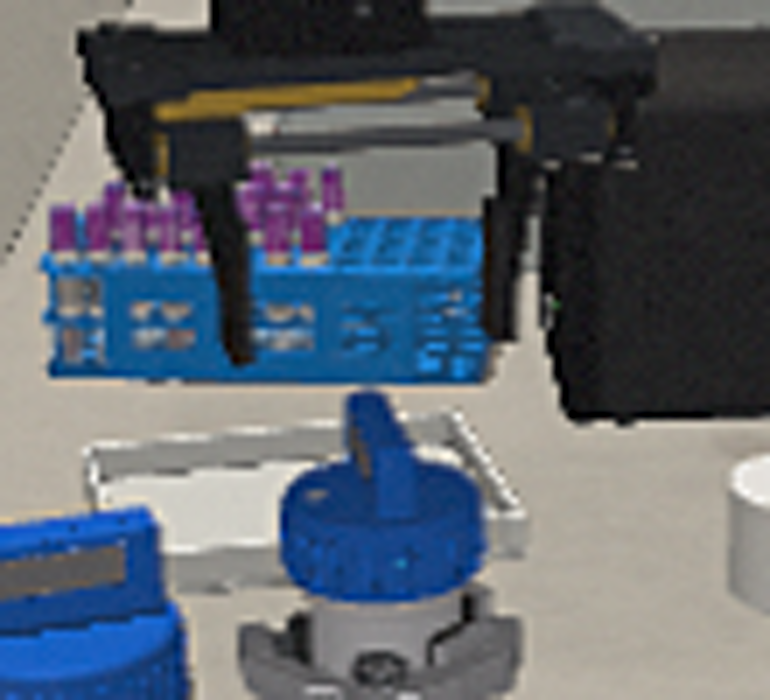

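The fingers straddle the bar: the tips are at crop (240,362) and (500,340) with the bar at (375,440). The tip offset comes out at about 28 mm. I'll descend and grip.

Request:
{"op": "jog_arm", "data": {
  "moves": [-0.01, 0.01, 0.03, -0.006, 0, 0.005, 1, -0.021, 0.017, 0.07, -0.013, -0.003, 0.005, 1, -0.021, 0.017, 0.11, -0.013, -0.003, 0.005, 1, -0.021, 0.017, 0.135, -0.013, -0.003, 0.005, 1, -0.021, 0.017, 0.15, -0.013, -0.003, 0.005, 1, -0.021, 0.017, 0.15, -0.013, -0.003, 0.005, 1, -0.021, 0.017, 0.15, -0.013, -0.003, 0.005, 0.5, -0.021, 0.017, 0.15, -0.013, -0.003, 0.005, 0],
  "newtons": 45
}}

```text
time: 11.4
position: [0.5065, 0.0545, 0.1098]
tool_rot: [1.938, 2.468, 0.007]
ft_force: [-0.3, -0.1, -0.1]
grip_width: 0.854
grip_force: 0.0
```

```bash
python3 - <<'E'
from h import *
plan(([.504,.055,.1055],.24))
E
```

```text
t 11.4 p [0.5065 0.0545 0.1098] toolyaw 0.2393 tilt [ 0.005  0.002 -1.   ] q [-0.63  0.07  0.5   1.92 -0.04  1.16  0.12] F [-0.3 -0.1 -0.1] M [-0.1   0.01 -0.01] w 74.3 0.0
[ 0.0035 -0.0078  0.0142] [ 0.0051 -0.0002 -0.0006]
```

Request:
{"op": "jog_arm", "data": {
  "moves": [0.002, -0.006, 0.01, 0.003, 0, 0, 0.2, 0.002, -0.006, 0.01, 0.003, 0, 0, -0.2, 0.002, -0.006, 0.01, 0.003, 0, 0, -0.4, 0.002, -0.006, 0.01, 0.003, 0, 0, -0.6, 0.002, -0.006, 0.01, 0.003, 0, 0, -0.9, 0.002, -0.006, 0.01, 0.003, 0, 0, -0.9, 0.002, -0.006, 0.01, 0.003, 0, 0, -0.9, 0.002, -0.006, 0.01, 0.003, 0, 0, -0.9]
}}

```text
time: 12.4
position: [0.5034, 0.0543, 0.1063]
tool_rot: [-1.94, -2.47, 0.0]
ft_force: [-4.3, -1.6, 4.2]
grip_width: 0.18
grip_force: 44.9
```

```bash
python3 - <<'E'
from h import *
plan(([.504,.055,.1055],.24))
E
```

```text
t 12.4 p [0.5034 0.0543 0.1063] toolyaw 0.2391 tilt [-0.  0. -1.] q [-0.63  0.07  0.5   1.92 -0.04  1.16  0.12] F [-4.3 -1.6  4.2] M [-0.42  1.2   0.02] w 15.6 44.93687152862549
[0.0018 0.0024 0.0027] [-0.0004 -0.0003 -0.0009]
```

Request:
{"op": "jog_arm", "data": {
  "moves": [0, 0, 0, 0, 0, -0.06, -0.9, 0, 0, 0, 0, 0, -0.15, -0.9, 0, 0, 0, 0, 0, -0.24, -0.9, 0, 0, 0, 0, 0, -0.33, -0.9, 0, 0, 0, 0, 0, -0.42, -0.9, 0, 0, 0, 0, 0, -0.52, -0.9, 0, 0, 0, 0, 0, -0.62, -0.9, 0, 0, 0, 0, 0, -0.62, -0.9],
  "newtons": 55
}}

```text
time: 13.4
position: [0.5036, 0.055, 0.1063]
tool_rot: [-1.052, -2.96, -0.001]
ft_force: [-5.4, 0.8, 3.9]
grip_width: 0.18
grip_force: 54.9
```

```bash
python3 - <<'E'
from h import *
plan(([.504,.055,.1063],.24+1.33))
E
```

```text
t 13.4 p [0.5036 0.055  0.1063] toolyaw 0.8878 tilt [-0.     0.001 -1.   ] q [-0.61  0.07  0.47  1.92 -0.04  1.15  0.76] F [-5.4  0.8  3.9] M [-0.05  1.26  0.03] w 15.7 54.94746387004852
[-0.001  0.001 -0.   ] [ 8.000e-04 -4.000e-04 -6.515e-01]
```

Request:
{"op": "jog_arm", "data": {
  "moves": [0, 0, 0, 0, 0, -0.08, -0.9, 0, 0, 0, 0, 0, -0.17, -0.9, 0, 0, 0, 0, 0, -0.26, -0.9, 0, 0, 0, 0, 0, -0.35, -0.9, 0, 0, 0, 0, 0, -0.44, -0.9, 0, 0, 0, 0, 0, -0.54, -0.9, 0, 0, 0, 0, 0, -0.63, -0.9, 0, 0, 0, 0, 0, -0.63, -0.9]
}}

```text
time: 14.4
position: [0.5037, 0.0557, 0.1065]
tool_rot: [0.037, 3.141, 0.003]
ft_force: [-5.5, 1.7, 4.0]
grip_width: 0.179
grip_force: 54.9
```

```bash
python3 - <<'E'
from h import *
plan(([.504,.055,.1063],.24+1.33))
snap('side','s5'); crop('s5',190,130,300,230,7,'s5c')
E
```

```text
t 14.4 p [0.5037 0.0557 0.1065] toolyaw 1.5473 tilt [ 0.     0.002 -1.   ] q [-0.58  0.07  0.44  1.92 -0.04  1.15  1.42] F [-5.5  1.7  4. ] M [0.29 1.31 0.02] w 15.5 54.937584400177
[-0.0009 -0.0022  0.0007] [ 0.0018  0.0003 -0.0217]
```

View pics/s5c.png

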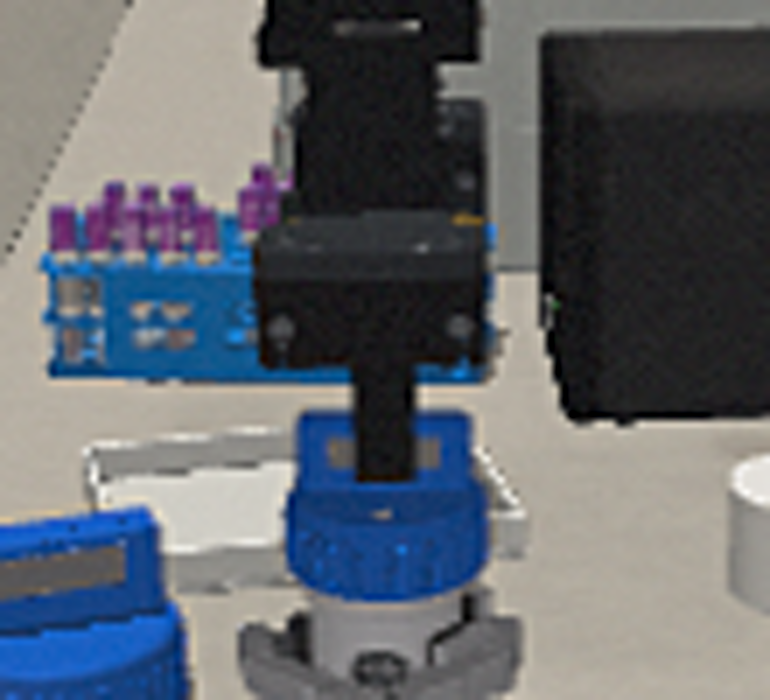

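The bar now faces the camera (crop 300–470, 450), so the cap has turned about 1.31 rad, and the jaws are unchanged. Lift.

Request:
{"op": "jog_arm", "data": {
  "moves": [0, 0, -0.015, 0, 0, 0, -0.9, 0, 0, -0.04, 0, 0, 0, -0.9, 0, 0, -0.08, 0, 0, 0, -0.9, 0, 0, -0.13, 0, 0, 0, -0.9, 0, 0, -0.19, 0, 0, 0, -0.9, 0, 0, -0.26, 0, 0, 0, -0.9, 0, 0, -0.33, 0, 0, 0, -0.9, 0, 0, -0.33, 0, 0, 0, -0.9]
}}

```text
time: 15.45
position: [0.5062, 0.0547, 0.2082]
tool_rot: [0.036, 3.134, 0.003]
ft_force: [0.7, 0.6, -0.4]
grip_width: 0.179
grip_force: 54.9
```

```bash
python3 - <<'E'
from h import *
plan(([.457,.326,.2],1.547),([.457,.326,.2],.62),([.457,.326,.0085],.62))
E
```

```text
t 15.45 p [0.5062 0.0547 0.2082] toolyaw 1.5481 tilt [ 0.007  0.002 -1.   ] q [-0.6  -0.01  0.44  1.79  0.    1.36  1.39] F [ 0.7  0.6 -0.4] M [ 0.01  0.03 -0.02] w 15.6 54.9312025308609
[0.1847 0.9001 0.0281] [0.0021 0.0066 0.001 ]
[0.1847 0.9001 0.0281] [0.005  0.0052 0.8862]
[0.1891 0.8988 0.6664] [0.005  0.0052 0.8862]
```

Request:
{"op": "jog_arm", "data": {
  "moves": [0.02, 0.08, 0, 0, 0, 0, -0.9, 0.04, 0.2, 0, 0, 0, 0, -0.9, 0.07, 0.35, 0, 0, 0, 0, -0.9, 0.1, 0.5, 0, 0, 0, 0, -0.9, 0.13, 0.65, 0, 0, 0, 0, -0.9, 0.16, 0.8, 0, 0, 0, 0, -0.9, 0.185, 0.9, 0, 0, 0, 0, -0.9, 0.185, 0.9, 0.02, 0.002, 0.007, 0, -0.9]
}}

```text
time: 16.45
position: [0.4532, 0.3291, 0.1989]
tool_rot: [-0.027, -3.135, 0.001]
ft_force: [-0.0, -0.7, -1.4]
grip_width: 0.181
grip_force: 54.9
```

```bash
python3 - <<'E'
from h import *
np.set_printoptions(precision=4,suppress=True)
plan(([.457,.326,.0085],1.547))
s=snap('side','s6');t=snap('top','t6')
p=s['pixels'].astype(int); m=(p[...,2]>100)&(p[...,2]>p[...,0]+60); m[:,:150]=0; m[:,300:]=0;
n,l,st,c=cv2.connectedComponentsWithStats(m.astype(np.uint8))
for i in range(1,n):
    if st[i,4]>60: print(st[i],c[i])
print('expect cap grip',pix(s,[(.457,.326,.24),(.457,.326,.197)]), 'bucket top',pix(s,[(.504,.055,.124)]))
E
```

```text
t 16.45 p [0.4532 0.3291 0.1989] toolyaw 1.5538 tilt [-0.007 -0.001 -1.   ] q [-0.85  0.13  0.2   1.67 -0.03  1.36  0.9 ] F [-0.  -0.7 -1.4] M [-0.06 -0.03  0.02] w 15.7 54.931397438049316
[-0.0172 -0.0096  0.6345] [-0.0007 -0.0064  0.0065]
[218 130  24  21 356] [228.9382 141.5393]
[ 196  161   65   24 1078] [232.2597 173.3729]
[180 202  37  37 946] [197.5867 221.8214]
[ 153  250   49   52 1730] [175.7081 278.6798]
expect cap grip [[230.6333 133.385 ]
 [231.1381 146.7913]] bucket top [[245.4613 201.5333]]
```

The cap is in hand (blob at px (229,141)), and nothing blue is left on the bucket. Lower it into the tray.

Request:
{"op": "jog_arm", "data": {
  "moves": [-0.017, -0.01, 0.05, 0, -0.006, 0, -0.9, -0.017, -0.01, 0.15, 0, -0.006, 0, -0.9, -0.017, -0.01, 0.26, 0, -0.006, 0, -0.9, -0.017, -0.01, 0.37, 0, -0.006, 0, -0.9, -0.017, -0.01, 0.47, 0, -0.006, 0, -0.9, -0.017, -0.01, 0.55, 0, -0.006, 0, -0.9, -0.017, -0.01, 0.6, 0, -0.006, 0, -0.9, -0.017, -0.01, 0.6, 0, -0.006, 0, -0.9]
}}

```text
time: 17.55
position: [0.4583, 0.3209, 0.0182]
tool_rot: [-0.037, -3.14, 0.005]
ft_force: [-0.4, 0.4, -0.4]
grip_width: 0.177
grip_force: 54.9
```

```bash
python3 - <<'E'
from h import *
plan(([.457,.326,.0085],1.547))
E
```

```text
t 17.55 p [0.4583 0.3209 0.0182] toolyaw 1.547 tilt [-0.001 -0.003 -1.   ] q [-0.83  0.28  0.2   1.87 -0.06  1.    0.94] F [-0.4  0.4 -0.4] M [0.02 0.02 0.04] w 15.4 54.93109166622162
[0.0048 0.0169 0.0324] [-0.0032 -0.0011 -0.    ]
```

Request:
{"op": "jog_arm", "data": {
  "moves": [0, 0.008, 0.01, 0, 0, 0, -0.9, 0, 0.008, 0.02, 0, 0, 0, -0.9, 0, 0.008, 0.027, 0, 0, 0, -0.9, 0, 0.008, 0.032, 0, 0, 0, -0.9, 0, 0.008, 0.032, 0, 0, 0, -0.9, 0, 0.008, 0.032, 0, 0, 0, -0.9, 0, 0.008, 0.032, 0, 0, 0, -0.9, 0, 0.008, 0.032, 0, 0, 0, -0.9]
}}

```text
time: 18.55
position: [0.4588, 0.3248, 0.0099]
tool_rot: [0.035, 3.141, -0.002]
ft_force: [0.9, -0.4, 0.1]
grip_width: 0.179
grip_force: 54.9
```

```bash
python3 - <<'E'
from h import *
plan(([.457,.326,.0085],1.547))
E
```

```text
t 18.55 p [0.4588 0.3248 0.0099] toolyaw 1.5483 tilt [ 0.    -0.001 -1.   ] q [-0.83  0.29  0.19  1.87 -0.07  0.98  0.94] F [ 0.9 -0.4  0.1] M [-0.01  0.04  0.06] w 15.6 54.930986166000366
[0.0062 0.0038 0.0047] [-0.0014  0.0004  0.0012]
```

Request:
{"op": "jog_arm", "data": {
  "moves": [0, 0, 0.004, 0, 0, 0, -0.9, 0, 0, 0.008, 0, 0, 0, -0.9, 0, 0, 0.012, 0, 0, 0, -0.9, 0, 0, 0.012, 0, 0, 0, -0.9, 0, 0, 0.012, 0, 0, 0, -0.9, 0, 0, 0.012, 0, 0, 0, -0.9, 0, 0, 0.012, 0, 0, 0, -0.9, 0, 0, 0.012, 0, 0, 0, -0.9]
}}

```text
time: 19.55
position: [0.4588, 0.3247, 0.0075]
tool_rot: [0.036, 3.141, -0.002]
ft_force: [-3.1, -2.1, 7.4]
grip_width: 0.181
grip_force: 54.9
```

```bash
python3 - <<'E'
from h import *
plan(([.457,.326,.0085],1.547))
E
```

```text
t 19.55 p [0.4588 0.3247 0.0075] toolyaw 1.5481 tilt [ 0.    -0.001 -1.   ] q [-0.83  0.3   0.19  1.87 -0.07  0.98  0.94] F [-3.1 -2.1  7.4] M [-0.41  0.65 -0.  ] w 15.7 54.936057329177856
[ 0.0062  0.004  -0.0033] [-0.0013  0.0001  0.0011]
```

On the floor (7 N). Let go and rise.

Request:
{"op": "jog_arm", "data": {
  "moves": [0, 0, 0, 0, 0, 0, 0, 0, 0, 0, 0, 0, 0, 0.5, 0, 0, 0, 0, 0, 0, 0.5, 0, 0, -0.03, 0, 0, 0, 0.5, 0, 0, -0.15, 0, 0, 0, 0.5, 0, 0, -0.3, 0, 0, 0, 0, 0, 0, -0.45, 0, 0, 0, -1, 0, 0, -0.55, 0, 0, 0, -1]
}}

```text
time: 20.55
position: [0.4596, 0.3255, 0.1745]
tool_rot: [0.036, 3.138, 0.001]
ft_force: [0.6, 0.8, 0.2]
grip_width: 0.493
grip_force: 0.0
```

```bash
python3 - <<'E'
from h import *
np.set_printoptions(precision=4,suppress=True)
t=snap('top','t7');s=snap('side','s7')
def comps(im,f,box,a=6):
    p=im['pixels'].astype(int); m=f(p[...,0],p[...,1],p[...,2]); k=np.zeros_like(m);x0,y0,x1,y1=box;k[y0:y1,x0:x1]=1
    n,l,st,c=cv2.connectedComponentsWithStats((m&k).astype(np.uint8))
    return [(st[i],c[i]) for i in range(1,n) if st[i,4]>=a]
blue=lambda r,g,b:(b>100)&(b>r+60); red=lambda r,g,b:(r>130)&(r>g+70)&(r>b+70)
print('top blue',comps(t,blue,(130,180,300,270),20)); print('side blue',comps(s,blue,(180,150,275,225),20)); print('exp',pix(s,[(.459,.325,.047)]),pix(t,[(.459,.325,.047)]))
print('bar in side? 13 mm higher'); 
for c in comps(t,red,(315,190,350,235),4): print('top tab',c,onz(t,[c[1]],.106))
for c in comps(s,red,(205,225,265,285),4): print('side tab',c,onz(s,[c[1]],.095))
plan(([.5,-.13,.2],-.0172))
E
```

```text
top blue [(array([227, 232,  33,  34, 839], dtype=int32), array([243.2539, 248.5614]))]
side blue [(array([ 196,  161,   65,   24, 1076], dtype=int32), array([232.3188, 173.3448])), (array([223, 187,  21,  20, 240], dtype=int32), array([230.925 , 196.2333])), (array([180, 202,  37,  23, 534], dtype=int32), array([197.8783, 215.0056]))]
exp [[233.4146 191.0281]] [[184.0563 219.6372]]
bar in side? 13 mm higher
top tab (array([330, 206,   7,   3,  14], dtype=int32), array([332.9286, 206.7857])) [[ 0.49   -0.1235  0.106 ]]
side tab (array([235, 242,   3,  20,  47], dtype=int32), array([236.2766, 250.8511])) [[ 0.4864 -0.1412  0.095 ]]
t 20.65 p [0.461  0.3267 0.1761] toolyaw 1.5482 tilt [ 0.006  0.004 -1.   ] q [-0.85  0.14  0.2   1.7  -0.03  1.3   0.91] F [0.5 0.1 0.5] M [ 0.   -0.01  0.02] w 34.9 0.0
[-0.165  -1.5186 -0.0847] [0.0078 0.0018 1.4948]
```

The cap lies in the tray (side blob 223–244, 187–207) and the clamp is still locked (tab at x≈0.489, y≈-0.124). Next, beside the tab with shut fingers.

Request:
{"op": "jog_arm", "data": {
  "moves": [-0.02, -0.08, -0.06, 0, 0, 0, -1, -0.05, -0.2, -0.08, 0, 0, 0, -1, -0.08, -0.35, -0.08, 0, 0, 0, -1, -0.11, -0.5, -0.08, 0, 0, 0, -1, -0.14, -0.65, -0.08, 0, 0, 0, -1, -0.17, -0.8, -0.08, 0, 0, 0, -1, -0.2, -0.95, -0.08, 0, 0, 0, -1, -0.2, -1, -0.08, 0, 0, 0, -1],
  "newtons": 20
}}

```text
time: 21.65
position: [0.5114, 0.0185, 0.1956]
tool_rot: [-0.046, -3.141, 0.004]
ft_force: [-0.5, 0.7, -0.4]
grip_width: 0.007
grip_force: 0.0
```

```bash
python3 - <<'E'
from h import *
plan(([.525,-.124,.15],1.548),([.525,-.124,.06],1.548))
E
```

```text
t 21.65 p [0.5114 0.0185 0.1956] toolyaw 1.5415 tilt [-0.001 -0.003 -1.   ] q [-0.55  0.01  0.47  1.79 -0.    1.34  1.46] F [-0.5  0.7 -0.4] M [ 0.1  -0.02 -0.01] w 0.6 0.0
[-0.0592 -0.473   0.1533] [-0.0026 -0.0005 -0.0062]
[-0.0593 -0.4722  0.4533] [-0.0026 -0.0005 -0.0062]
```

Request:
{"op": "jog_arm", "data": {
  "moves": [-0.02, -0.12, 0, 0, 0, -0.006, -1, -0.04, -0.28, 0, 0, 0, -0.006, -1, -0.059, -0.42, 0, 0, 0, -0.006, -1, -0.059, -0.472, 0.08, 0, 0, -0.006, -1, -0.059, -0.472, 0.2, 0, 0, -0.006, -1, -0.059, -0.472, 0.3, 0, 0, -0.006, -1, -0.059, -0.472, 0.36, 0, 0, -0.006, -1, -0.059, -0.472, 0.36, 0, 0, -0.006, -1]
}}

```text
time: 22.65
position: [0.5253, -0.1181, 0.0869]
tool_rot: [-0.025, -3.139, 0.002]
ft_force: [-0.2, 0.4, 0.7]
grip_width: 0.008
grip_force: 0.0
```

```bash
python3 - <<'E'
from h import *
np.set_printoptions(precision=1,suppress=True)
plan(([.525,-.124,.06],1.548))
s=snap('side','s8');p=ctrl.get_state()['position']
print('tip exp +28',pix(s,[p+[0,0,.028],p+[-.0095,0,.028],p+[.0095,0,.028]]))
im=s['pixels'].astype(int)
for r in range(205,265,2): print(r,''.join('R' if im[r,x,0]>im[r,x,1]+70 else '#' if im[r,x].sum()<150 else '.' for x in range(215,285)))
E
```

```text
t 22.65 p [ 0.5 -0.1  0.1] toolyaw 1.5547 tilt [-0. -0. -1.] q [-0.4  0.2  0.6  1.9 -0.1  1.1  1.8] F [-0.2  0.4  0.7] M [ 0.1 -0.   0.1] w 0.7 0.0
[ 0.  -0.   0.1] [-0. -0.  0.]
tip exp +28 [[255.  236.5]
 [250.5 236.6]
 [259.4 236.4]]
205 ..................##.########################.#.##########............
207 ..................########################################............
209 ..................########################################............
211 ..................########################################............
213 ..................########################################............
215 ...................#######################################............
217 ...................##....###########################....##............
219 .................#####..#############################..###............
221 .................######.##############################.###............
223 ................#######.##############################.###............
225 #.................................##########..........................
227 ..................................
[... 686 characters left out ...]
.........................
247 ....................RRR#.......#####..................................
249 ....................RRR#...#...#######................................
251 ....................RRR...##...####...................................
253 .....................RR...###..###..##................................
255 .....................RR#..............................................
257 .....................RR......#........................................
259 .....................RR.......#.......................................
261 .....................RR...............................................
263 ..............................#.....###...............................
```

The tip sits where it was predicted (cols 249–259, row 236), with the tab at cols 235–238. I'll lower and then push.

Request:
{"op": "jog_arm", "data": {
  "moves": [0, -0.015, 0.03, 0, 0, 0, -1, 0, -0.02, 0.06, 0, 0, 0, -1, 0, -0.02, 0.087, 0, 0, 0, -1, 0, -0.02, 0.087, 0, 0, 0, -1, 0, -0.02, 0.087, 0, 0, 0, -1, 0.03, -0.02, 0.087, 0, 0, 0, -1, 0.05, -0.02, 0.087, 0, 0, 0, -1, 0.07, -0.02, 0.087, 0, 0, 0, -1]
}}

```text
time: 23.7
position: [0.5049, -0.124, 0.062]
tool_rot: [0.026, 3.141, -0.002]
ft_force: [0.0, 0.2, -0.1]
grip_width: 0.006
grip_force: 0.0
```

```bash
python3 - <<'E'
from h import *
plan()
E
```

```text
t 23.7 p [ 0.5049 -0.124   0.062 ] toolyaw 1.5544 tilt [ 0.001 -0.001 -1.   ] q [-0.37  0.16  0.61  1.94 -0.1   1.07  1.84] F [ 0.   0.2 -0.1] M [ 0.03 -0.01 -0.04] w 0.5 0.0
```

Request:
{"op": "jog_arm", "data": {
  "moves": [0.015, 0, 0, 0, 0, 0, -1, 0.03, 0, 0, 0, 0, 0, -1, 0.045, 0, 0, 0, 0, 0, -1, 0.06, 0, 0, 0, 0, 0, -1, 0.06, 0, 0, 0, 0, 0, -1, 0.03, 0, 0, 0, 0, 0, -1, 0, 0, 0, 0, 0, 0, -1, -0.03, 0, 0, 0, 0, 0, -1]
}}

```text
time: 24.7
position: [0.5153, -0.1242, 0.0618]
tool_rot: [0.025, 3.141, -0.003]
ft_force: [0.3, 0.8, 0.1]
grip_width: 0.005
grip_force: 0.0
```

```bash
cat > tab.py <<'E'
from h import *
np.set_printoptions(precision=4,suppress=True)
plan()
s=snap('side','s9'); p=s['pixels'].astype(int); m=(p[...,0]>130)&(p[...,0]>p[...,1]+70)&(p[...,0]>p[...,2]+70); m[:, :205]=0;m[:,265:]=0;m[:225]=0;m[285:]=0
v,u=np.nonzero(m);print(u.mean(),v.mean(),len(u),onz(s,[(u.mean(),v.mean())],.095), 'open was .455/222.5')
E
python3 tab.py
```

```text
t 24.7 p [ 0.5153 -0.1242  0.0618] toolyaw 1.5547 tilt [ 0.    -0.002 -1.   ] q [-0.36  0.19  0.6   1.92 -0.12  1.07  1.84] F [0.3 0.8 0.1] M [ 0.03  0.   -0.01] w 0.5 0.0
221.72727272727272 254.5151515151515 33 [[ 0.4566 -0.1549  0.095 ]] open was .455/222.5
```

The jaws sprang open (tab back at column 222). Retreat and do a final check.

Request:
{"op": "jog_arm", "data": {
  "moves": [-0.03, 0, -0.05, 0, 0, 0, -1, -0.03, 0, -0.15, 0, 0, 0, -1, -0.03, -0.05, -0.3, 0, 0, 0, -1, -0.03, -0.15, -0.45, 0, 0, 0, -1, -0.03, -0.25, -0.5, 0, 0, 0, -1, -0.03, -0.35, -0.5, 0, 0, 0, -1, -0.03, -0.35, -0.5, 0, 0, 0, -1, -0.03, -0.35, -0.5, 0, 0, 0, -1]
}}

```text
time: 25.75
position: [0.522, -0.2283, 0.2124]
tool_rot: [0.025, 3.141, -0.001]
ft_force: [0.1, 0.8, -0.0]
grip_width: 0.006
grip_force: 0.0
```

```bash
python3 tab.py; python3 - <<'E'
from h import *
np.set_printoptions(precision=3,suppress=True)
t=snap('top','t9'); t0=load('top0'); 
p=t['pixels'].astype(int); m=(p[...,2]>100)&(p[...,2]>p[...,0]+60)
n,l,st,c=cv2.connectedComponentsWithStats(m.astype(np.uint8))
for i in range(1,n):
    if st[i,4]>60 and 130<c[i][0]<350: print('blue',st[i],onz(t,[c[i]],.032))
d=np.abs(p-t0['pixels'].astype(int)).sum(2)>120; n,l,st,c=cv2.connectedComponentsWithStats(d.astype(np.uint8))
for i in range(1,n):
    if st[i,4]>12: print('diff',st[i],c[i])
print('bucket rim expected',pix(t,[(.504,.055,.112+.012),(.532,.055,.124),(.476,.055,.124),(.504,.083,.124),(.504,.027,.124)]))
for r in range(192,216): print(r,' '.join('%3d'%(p[r,x].sum()//3) for x in range(260,290)))
E
```

```text
t 25.75 p [ 0.522  -0.2283  0.2124] toolyaw 1.555 tilt [ 0.001 -0.001 -1.   ] q [-0.26  0.15  0.7   1.64 -0.1   1.38  2.01] F [ 0.1  0.8 -0. ] M [ 0.02 -0.01  0.02] w 0.5 0.0
222.04347826086956 251.2173913043478 46 [[ 0.4564 -0.1416  0.095 ]] open was .455/222.5
blue [174 208  23  23 425] [[0.461 0.324 0.032]]
blue [227 232  33  34 862] [[0.367 0.145 0.032]]
blue [315 235  33  32 791] [[ 0.358 -0.128  0.032]]
diff [  303   149   168   235 16201] [392.364 253.411]
diff [261 190  26  25 529] [273.459 202.388]
diff [174 208  24  23 457] [185.477 218.987]
diff [  73  256  119   32 1991] [121.849 275.818]
diff [    0   270   193   114 10265] [ 66.718 336.736]
diff [279 315  37  21 465] [299.875 322.576]
diff [ 239  316   39   40 1112] [258.516 330.817]
diff [295 332  10   6  40] [299.55  334.475]
diff [309 337   7   9  46] [312.022 341.065]
diff [314 348   4   7  21] [315.571 350.762]
diff [319 368  13  16 111] [324.676 377.045]
diff [308 378  12   6  36] [312.778 381.139]
bucket rim expected [[273.119 202.521]
 [272.955 192.943]
 [273.282 212.133]
 [263.519 202.645]
 [282.708 202.397]]
1
[... 2274 characters left out ...]
 101  95  81  68  65  64  72  86 114 144 191 230 243 239 206 189 212 226 226 218
211 250 248 241 222 203 197 195 179 160 145 123 102  87  79  83  93 109 129 157 190 222 241 245 233 203 198 218 223 221 215
212 250 250 247 236 218 203 205 196 194 187 165 138 126 124 121 128 135 156 190 227 241 246 242 222 200 212 223 223 224 224
213 250 250 249 246 237 221 205 198 207 198 169 151 145 145 137 129 125 155 216 240 245 241 229 206 209 222 225 224 227 236
214 249 250 250 249 247 240 226 219 209 186 150 120 118 112 104  96  97 155 224 244 242 224 201 201 217 226 226 225 232 242
215 242 248 250 250 249 248 245 241 233 208 156 112  92  79  76  77 102 162 224 239 231 202 192 211 225 226 229 233 241 247
```

The bucket stands in place, open and showing its four tubes. The cap is in the tray, the jaws are open and the bystanders are unmoved. Handing in.

```bash
python3 -c "
from bench import ctrl
print(ctrl.close_job())"
```

```text
the job is handed in; nothing more can be done
None
```

The job is handed in, with no verdict returned. By my last images the clamp is open again, the open bucket stands in its place, the cap lies in the white tray and nothing else was moved (25.75 s on the clock at that check).

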